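# Shut and bolt the light-tight camera box

### The job

Get the camera box light-tight for an exposure: push its raised lid fully shut, then push the knob of the steel barrel bolt along its slot to the end, so that the bolt runs into the keeper on the lid, and push the knob over sideways into the cross slot as far as it goes. Push only, with the fingers: do not grip the bolt's knob or lift the lid, and leave everything else standing where it is.

Things in the scene. Friction and masses are not known exactly. Their poses are not given: they have to be found in the camera images.
- dark_box: Black box fixed to the bench, 260 (x) x 420 (y) x 150 mm high. Origin: centre of its underside; x points from the robot's side to the far side, z up; yaw varies. Its top at 150 mm is a fixed deck (y < 0) and a hinged lid (y > 0). On the deck: the bolt, loose small things, and a fixed camera tower 72 mm wide at x = 78, y = -150 mm, some 0.23 m high above the deck.
- cross_slot (a point): Point on the axis of the bolt's steel barrel, below the slot's corner; axes: x along the barrel to the lid, y to the robot's side, z up. At x = -85, y = -22, z = 166 mm of the box. The barrel, 26 mm across, 16 mm above the deck, lies along the box's y from -86 to -6 mm. L-shaped slot: 50 mm straight along its top towards the lid, then across, down the far side (box +x).
- lid_edge (a point): Middle of the lid's free edge, on top, at the robot's side of the box. The lid is a 5 mm plate, 244 x 206 mm, hinged along the far side (box x = 118, z = 150 mm); the point is 239 mm from the hinge line, at box y = 106 mm. Shut, the lid is level with the deck (z = 150 mm). On it a steel keeper arch, 28 mm high, at box x = -85, y = 14 to 32 mm when shut.
- lid (a joint): Opening of the lid, rad: 0 fully shut, grows as the free edge rises. Starts raised by 0.25 to 0.5. A stiff hinge holds it where it is left; a push of 1 to 6 N down near the free edge moves it.
- bolt_knob (a point): Middle of the bolt's dark steel knob, on its axis, 35 mm from the barrel's axis; upright at the start. The knob is a cylinder 18 mm across, reaching from 19 to 50 mm off the barrel's axis, on a 7 mm pin that runs in the slot.
- bolt_slide (a joint): Travel of the bolt, m: 0 drawn back (knob at box y = -72 mm), 0.050 fully shot (knob at box y = -22 mm, the slot's corner). Moves towards the lid (box +y). Starts at 0 to 0.012. Friction about 4 N; stays where it is left.
- bolt_turn (a joint): Turn of bolt and knob about the barrel's axis, rad: 0 knob upright, 1.13 at the end of the cross slot, leaning to box +x (away from the robot). The slot lets it turn only when the bolt is within about 1.5 mm of fully shot. Takes about 1 N at the knob; stays where it is left.

How it is judged:
By the outcome, as a careful person would: the job done as asked, in the order asked, and still so for the second after the job is handed in, with the robot touching nothing.
It also fails if it takes over 48 s, if anything falls off the work surface, if the arm or the gripper's body presses on something with over 40 N, if the wrist force passes 120 N, or if a joint passes its speed limit or range.

### The arm

A 6-joint arm with a two-finger parallel gripper is mounted at the origin on the work surface. World frame = base frame: x ahead of the robot, y to its left, z up, the work surface at z = 0. Lengths are in m, angles in degrees, forces in N, time in s.
With the tool pointing down it reaches from about 0.3 to 0.75 m from the base axis. Payload 8.5 kg.
Tool frame: the origin (TCP) lies on the mounting face of the last link; the fingertips stand 173 mm ahead of it and the grasp point (between the pads) lies 155 mm ahead of it (env.tips_ahead is the distance from the TCP to the fingertips, in m); z points along the fingers, x is the direction in which the jaws open and shut, and the axes are right-handed (so a half turn about z gives the same grasp; the last joint's range is limited). The gripper opens to 85 mm and grips with 20 to 120 N. Pads are 22 mm wide; open, the fingers measure 114 mm over their backs; the gripper's body (76 mm by 85 mm) begins 54 mm behind the grasp point. The pads swing forward as they close: fully open they stand 13 mm farther back than shut.
Start: joints at [-84.299, 21.807, 74.336, -0, 83.858, -12.336], TCP at [0.17, -0.523, 0.405] pointing down, gripper open.
Joint ranges: [-178.18, 178.18], [-50.72, 133.34], [12.68, 142.11], [-81.47, 261.47], [9.98, 163.14], [-165.26, 165.26]. Speed limits (degrees/s): [136.94, 136.94, 180, 180, 180, 180].

### API

Orientations are given as a 3x3 rotation matrix whose columns are the frame's x, y, z axes.
In Python, from rig import env gives the robot as it stands. The module is installed in compiled form; this text tells all that it offers.
- The arm moves only by the tool step_arm, never from a script. Its argument "increments" is a list of rows, each an object of numbers: "x", "y", "z": the shift along the tool's x, y, z in cm; "wx", "wy", "wz": the turn, a rotation vector about the tool's x, y, z in rad; "gripper": the finger opening in cm, from 0 to 8.54. A call has 1 to 20 rows; each row shifts and turns the commanded pose from where the row before left it, along the tool's axes as they then stand; what a row does not reach is not made up. A row lasts 1/10 s, in which the tool goes at most 50 mm and 8.59 degrees, less where a joint would pass 70% of its speed; a pose out of reach is approached as far as the arm can. A call with a gripper value outside its range is refused whole. The fingers move at their own pace and stop on an object; "newtons" is the grip in N (left out, the last holds). Time passes only in rows, so rows that do not move let the fingers close. It gives the time, the measured TCP pose, the force and the opening at its end, in the units of the state.
- env.observe(): the state, without advancing time (a new reading comes with each control period).
- env.get_image(name): name is "scene" or "top" or "wrist"; returns a dict with "color" (384x512x3 uint8, blue, green, red), "camera_matrix" (3x3 intrinsics, pixels), "rvec" (rotation vector, rad) and "tvec" (3), from world to camera coordinates, as OpenCV has them. Camera axes: x right, y down, z forward; pixel columns grow to the right and rows downward; lengths in m; the calibration is good to about 2 mm. A picture is of the moment at which its call begins. There is no depth.
- env.close_job(): hands the job in, once; it reports no verdict.
The state is a dict: "time_s": time; "q": joint angles; "qvel": joint speeds; "joint_efforts": joint torques, N m; "position": TCP position; "tool_rot": TCP orientation; "ft_force": force on the tool from outside, world axes, zero at the start; "wrist_torque": the same for the moment, N m; "grip_width": finger opening in m.
Only numpy, scipy, OpenCV 4.12 (cv2) and the standard library are available. Lean on these libraries where they do the work, as an engineer would, in place of code of your own. Each camera call takes 0.05 s, during which the arm holds its last target. There are 200 camera calls.

## Working session

There is one attempt and no reset: what is moved stays moved. The work goes in short steps, Python scripts to look and compute and a tool call to move; the robot and the scene stay as the last step left them, time stands still between calls to the robot, and variables do not carry over. Pictures are saved under pics/ and viewed, about 8 in all and at most 12, crops included, and the job is handed in when it is done.

Besides the shell and the picture viewer there is one more tool, called as name(argument=value, ...), one argument or row to a line, values as JSON. step_arm: Moves the arm, as the interface text tells. Its arguments: {"type":"object","properties":{"increments":{"type":"array"},"newtons":{"type":"number"}},"required":["increments"]}

```bash
mkdir -p pics; python3 - <<'E'
from rig import env
import cv2,numpy as np
o=env.observe(); print(o['position'],o['tool_rot'],o['grip_width'],o['time_s'])
for n in ("scene","top"):
    i=env.get_image(n); cv2.imwrite(f'pics/{n}0.png',cv2.resize(i['color'],(800,600),interpolation=cv2.INTER_CUBIC))
    np.savez(f'pics/{n}0.npz',**i); R=cv2.Rodrigues(i['rvec'])[0]; print(n,-R.T@i['tvec'].ravel(),R[2],i['camera_matrix'][0])
E
```

```text
[ 0.17027601 -0.5229183   0.40409735] [[ 3.09594250e-01 -9.50868755e-01 -1.02079839e-04]
 [-9.50867628e-01 -3.09594045e-01  1.51074086e-03]
 [-1.46811959e-03 -3.70652269e-04 -9.99998854e-01]] 0.08529279231669035 0.0
scene [0.53483843 0.52607578 0.58310866] [ 0.08407257 -0.72035429 -0.68849219] [351.75576127   0.         256.66793493]
top [0.5415251  0.06502273 0.89775446] [ 0.08979536  0.01222523 -0.9958852 ] [461.56461349   0.         249.22275879]
```

View pics/scene0.png

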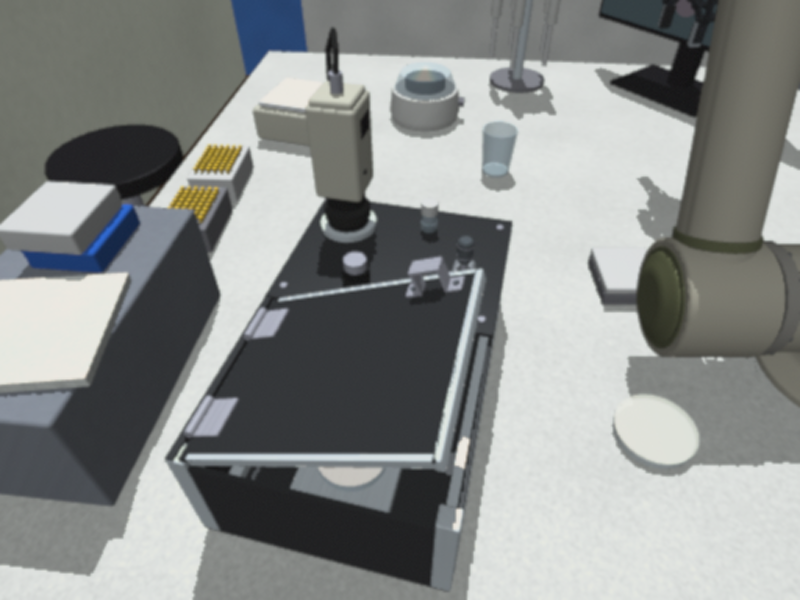

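View pics/top0.png

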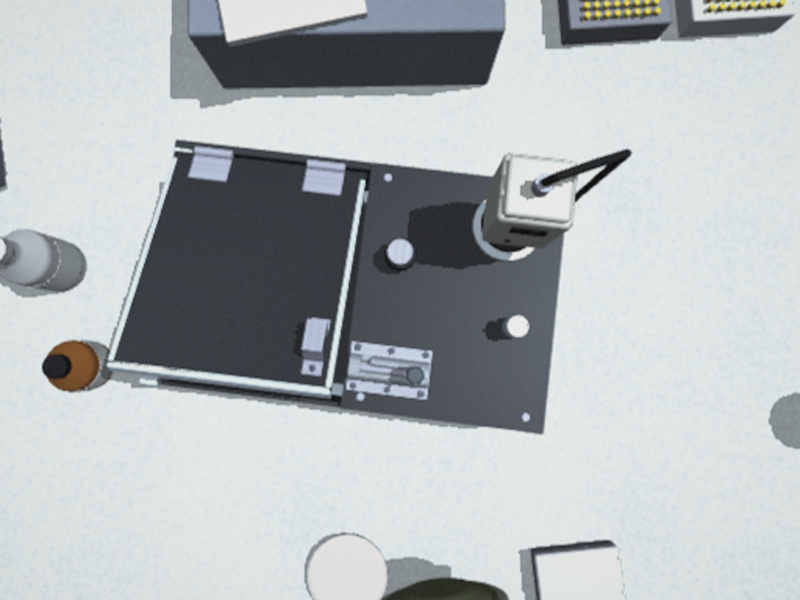

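The scene view shows the lid raised, with the keeper on its near right corner. In the top view (800x600) the deck's near-right corner is at (543,433), its far-left corner at about (177,142), the knob at (413,375), and the lid's free corners at (110,366) and (333,393). Loose things on the deck are at (400,253) and (516,326).

```bash
cat > h.py <<'E'
import numpy as np,cv2
from scipy.optimize import least_squares
def proj(i,P): return cv2.projectPoints(np.array(P,float),i['rvec'],i['tvec'],i['camera_matrix'],None)[0].reshape(-1,2)
def ray(i,uv,z):
    R=cv2.Rodrigues(i['rvec'])[0]; c=-R.T@i['tvec'].ravel(); d=R.T@np.linalg.solve(i['camera_matrix'],[*uv,1]); return c+d*(z-c[2])/d[2]
def box(p,P):
    c,s=np.cos(p[2]),np.sin(p[2]); P=np.array(P,float)
    return P@np.array([[c,s,0],[-s,c,0],[0,0,1]])+[p[0],p[1],0]
def lid(a,r,y,h=0): return [.118-r*np.cos(a)+h*np.sin(a),y,.150+r*np.sin(a)+h*np.cos(a)]
E
python3 - <<'E'
from h import *
T=np.load('pics/top0.npz');S=np.load('pics/scene0.npz')
def pts(p): return box(p,[[-.13,-.21,.15],[.13,.21,.15],[-.085,-.072+p[3],.216],lid(p[4],.242,.209),lid(p[4],.242,.003)])
def sp(p): return box(p,[[-.13,-.21,.15],lid(p[4],.242,.209),lid(p[4],.242,.003),[-.085,-.072+p[3],.216]])
mt=np.array([[543,433],[177,142],[414,375],[110,366],[333,393]])*.64
ms=np.array([[512,222],[438,462],[478,272],[466,240]])*.64
f=lambda p:np.r_[(proj(T,pts(p))-mt).ravel(),(proj(S,sp(p))-ms).ravel()]
r=least_squares(f,[.5,.07,0,.005,.35],loss='soft_l1');p=r.x
print(p,np.degrees(p[2]));print(f(p).reshape(-1,2).round(1))
for n,P in dict(knob=[-.085,-.072+p[3],.201],lidedge=lid(p[4],.239,.106),cs=[-.085,-.022,.166],keeper=lid(p[4],.203,.023)).items(): print(n,box(p,[P])[0].round(4))
for uv,z in (((400,253),.2),((516,326),.2)): print(ray(T,np.array(uv)*.64,z))
np.save('p.npy',p)
E
```

```text
[ 0.61212209  0.10882003 -0.13037501  0.00309392  0.3649243 ] -7.469938024628135
[[ 1.1  0.3]
 [-0.9 -1.6]
 [-0.2 -0.1]
 [-0.  -1.1]
 [-0.2 -1. ]
 [ 0.4 -1.4]
 [ 0.7  0.5]
 [ 1.4 -0.5]
 [ 0.2 -0.4]]
knob [0.5189 0.0515 0.201 ]
lidedge [0.5215 0.2276 0.2353]
cs [0.525  0.0981 0.166 ]
keeper [0.5441 0.1409 0.2224]
[0.63652017 0.06289994 0.2       ]
[ 0.56409484 -0.04806326  0.2       ]
```

step_arm(
  increments=[
    {"z":-1.6,"wz":0.148,"gripper":0},
    {"z":-1.5,"wz":0.148},
    {"z":-1.5,"wz":0.148},
    {"x":-4.6,"y":-1.55},
    {"x":-4.6,"y":-1.55},
    {"x":-4.6,"y":-1.55},
    {"x":-4.6,"y":-1.55},
    {"x":-4.6,"y":-1.55},
    {"x":-4.6,"y":-1.55},
    {"x":-4.6,"y":-1.55},
    {"x":-4.6,"y":-1.55},
    {"x":-4.6,"y":-1.55},
    {"x":-4.6,"y":-1.55},
    {"x":-4.6,"y":-1.55},
    {"x":-4.6,"y":-1.55},
    {"x":-4.6,"y":-1.55},
    {"x":-4.6,"y":-1.55},
    {"x":-4.6,"y":-1.55},
    {"x":-4.6,"y":-1.55},
    {"x":-4.6,"y":-1.55},
  ],
  newtons=40,
)

```text
invalid input at $.increments[0]: expected keys x, y, z, wx, wy, wz, gripper
```

```bash
cat >> h.py <<'E'
def where():
    from rig import env
    o=env.observe(); p=np.load('p.npy'); R=o['tool_rot']; t=o['position']+R[:,2]*env.tips_ahead
    B=box([0,0,p[2]],np.eye(3)).T  # columns: box axes
    print('t',round(o['time_s'],2),'tip box mm',(B.T@(t-[p[0],p[1],0])*1e3).round(1),'F box',(B.T@o['ft_force']).round(1),'grip',round(o['grip_width'],4))
    print('tool axes in box\n',(B.T@R).round(3)); return env
E
python3 -c "
from h import *
env=where();print(env.tips_ahead)
for n in ('top','wrist'):
    i=env.get_image(n); cv2.imwrite(f'pics/{n}1.png',i['color'])
"; python3 -c "
import cv2,numpy as np
cv2.imwrite('pics/v1.png',np.vstack([cv2.imread('pics/top1.png'),cv2.imread('pics/wrist1.png')])[:,:][:600] if 0 else cv2.resize(np.hstack([cv2.imread('pics/top1.png'),cv2.imread('pics/wrist1.png')]),(800,300)))"
```

```text
t 0.1 tip box mm [-356.  -683.6  230.8] F box [ 0.7 -0.7  0.7] grip 0.0855
tool axes in box
 [[ 0.431 -0.903 -0.   ]
 [-0.903 -0.431  0.001]
 [-0.001 -0.    -1.   ]]
0.1734
```

View pics/v1.png

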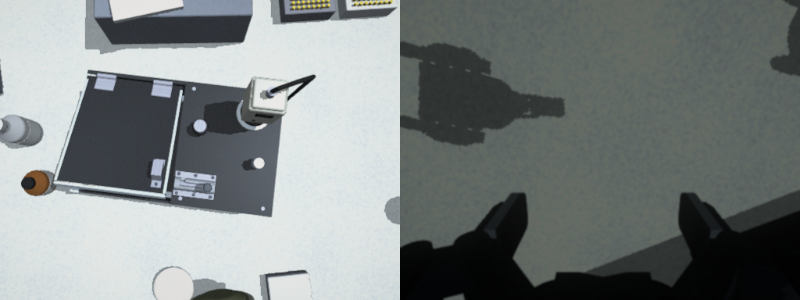

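The call was refused because every key has to be present, so nothing moved: the picture shows the scene unchanged and the gripper open.

step_arm(
  increments=[
    {"x":0,"y":0,"z":-1.6,"wx":0,"wy":0,"wz":0.148,"gripper":0},
    {"x":0,"y":0,"z":-1.5,"wx":0,"wy":0,"wz":0.148,"gripper":0},
    {"x":0,"y":0,"z":-1.5,"wx":0,"wy":0,"wz":0.148,"gripper":0},
    {"x":-4.6,"y":-1.55,"z":0,"wx":0,"wy":0,"wz":0,"gripper":0},
    {"x":-4.6,"y":-1.55,"z":0,"wx":0,"wy":0,"wz":0,"gripper":0},
    {"x":-4.6,"y":-1.55,"z":0,"wx":0,"wy":0,"wz":0,"gripper":0},
    {"x":-4.6,"y":-1.55,"z":0,"wx":0,"wy":0,"wz":0,"gripper":0},
    {"x":-4.6,"y":-1.55,"z":0,"wx":0,"wy":0,"wz":0,"gripper":0},
    {"x":-4.6,"y":-1.55,"z":0,"wx":0,"wy":0,"wz":0,"gripper":0},
    {"x":-4.6,"y":-1.55,"z":0,"wx":0,"wy":0,"wz":0,"gripper":0},
    {"x":-4.6,"y":-1.55,"z":0,"wx":0,"wy":0,"wz":0,"gripper":0},
    {"x":-4.6,"y":-1.55,"z":0,"wx":0,"wy":0,"wz":0,"gripper":0},
    {"x":-4.6,"y":-1.55,"z":0,"wx":0,"wy":0,"wz":0,"gripper":0},
    {"x":-4.6,"y":-1.55,"z":0,"wx":0,"wy":0,"wz":0,"gripper":0},
    {"x":-4.6,"y":-1.55,"z":0,"wx":0,"wy":0,"wz":0,"gripper":0},
    {"x":-4.6,"y":-1.55,"z":0,"wx":0,"wy":0,"wz":0,"gripper":0},
    {"x":-4.6,"y":-1.55,"z":0,"wx":0,"wy":0,"wz":0,"gripper":0},
    {"x":-4.6,"y":-1.55,"z":0,"wx":0,"wy":0,"wz":0,"gripper":0},
    {"x":-4.6,"y":-1.55,"z":0,"wx":0,"wy":0,"wz":0,"gripper":0},
  ],
  newtons=40,
)

```text
time_s: 2.1
position: [0.5115, 0.1771, 0.4506]
tool_rot: [[-0.128, -0.992, -0.0], [-0.992, 0.128, -0.0], [0.0, -0.0, -1.0]]
ft_force: [0.9, -1.4, 1.4]
grip_width: -0.0
```

```bash
python3 -c "
from h import *
env=where()
i=env.get_image('wrist'); cv2.imwrite('pics/w2.png',i['color'])"
```

```text
t 2.1 tip box mm [-108.7   54.6  277.2] F box [ 1.1 -1.3  1.4] grip -0.0
tool axes in box
 [[ 0.002 -1.     0.   ]
 [-1.    -0.002 -0.   ]
 [ 0.    -0.    -1.   ]]
```

View pics/w2.png

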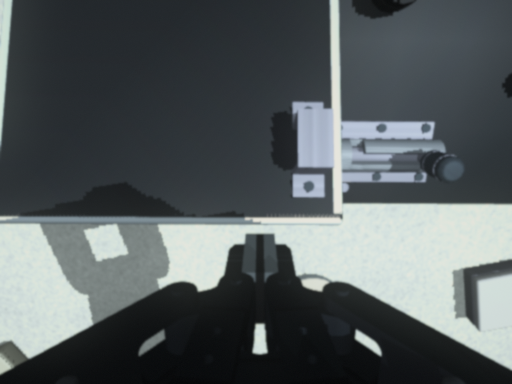

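The wrist view shows the keeper at (315,138), the knob at (448,166), and the lid's free edge along row 218, with the closed fingers just outside it. Next I move over the lid and press down.

step_arm(
  increments=[
    {"x":-2.6,"y":-1.0,"z":0,"wx":0,"wy":0,"wz":0,"gripper":0},
    {"x":-2.5,"y":-0.9,"z":0,"wx":0,"wy":0,"wz":0,"gripper":0},
    {"x":0,"y":0,"z":2,"wx":0,"wy":0,"wz":0,"gripper":0},
    {"x":0,"y":0,"z":2,"wx":0,"wy":0,"wz":0,"gripper":0},
    {"x":0,"y":0,"z":1,"wx":0,"wy":0,"wz":0,"gripper":0},
    {"x":0,"y":0,"z":1,"wx":0,"wy":0,"wz":0,"gripper":0},
    {"x":0,"y":0,"z":1,"wx":0,"wy":0,"wz":0,"gripper":0},
    {"x":0,"y":0,"z":1,"wx":0,"wy":0,"wz":0,"gripper":0},
    {"x":0,"y":0,"z":1,"wx":0,"wy":0,"wz":0,"gripper":0},
    {"x":0,"y":0,"z":1,"wx":0,"wy":0,"wz":0,"gripper":0},
    {"x":0,"y":0,"z":1,"wx":0,"wy":0,"wz":0,"gripper":0},
    {"x":0,"y":0,"z":1,"wx":0,"wy":0,"wz":0,"gripper":0},
    {"x":0,"y":0,"z":0,"wx":0,"wy":0,"wz":0,"gripper":0},
  ],
)

```text
time_s: 3.45
position: [0.5364, 0.223, 0.3291]
tool_rot: [[-0.129, -0.992, -0.002], [-0.992, 0.129, -0.001], [0.001, 0.002, -1.0]]
ft_force: [0.1, -0.1, 0.4]
grip_width: -0.0001
```

```bash
python3 -c "
from h import *
where()"
```

```text
t 3.45 tip box mm [-90.3 103.2 155.7] F box [ 0.1 -0.   0.4] grip -0.0001
tool axes in box
 [[ 0.001 -1.    -0.002]
 [-1.    -0.001 -0.001]
 [ 0.001  0.002 -1.   ]]
```

step_arm(
  increments=[
    {"x":0,"y":0,"z":0.3,"wx":0,"wy":0,"wz":0,"gripper":0},
    {"x":0,"y":0,"z":0.3,"wx":0,"wy":0,"wz":0,"gripper":0},
    {"x":0,"y":0,"z":0.2,"wx":0,"wy":0,"wz":0,"gripper":0},
    {"x":0,"y":0,"z":0,"wx":0,"wy":0,"wz":0,"gripper":0},
  ],
)

```text
time_s: 3.85
position: [0.5365, 0.2231, 0.3234]
tool_rot: [[-0.129, -0.992, 0.001], [-0.992, 0.129, 0.0], [-0.0, -0.001, -1.0]]
ft_force: [-2.2, -0.3, 4.3]
grip_width: -0.0001
```

```bash
python3 -c "
from h import *
env=where()
i=env.get_image('scene'); cv2.imwrite('pics/s3.png',cv2.resize(i['color'][100:384,80:360],None,fx=2,fy=2))"
```

```text
t 3.85 tip box mm [-89.6 103.5 150. ] F box [-2.1 -0.6  4.3] grip -0.0001
tool axes in box
 [[ 0.001 -1.     0.001]
 [-1.    -0.001  0.   ]
 [-0.    -0.001 -1.   ]]
```

View pics/s3.png

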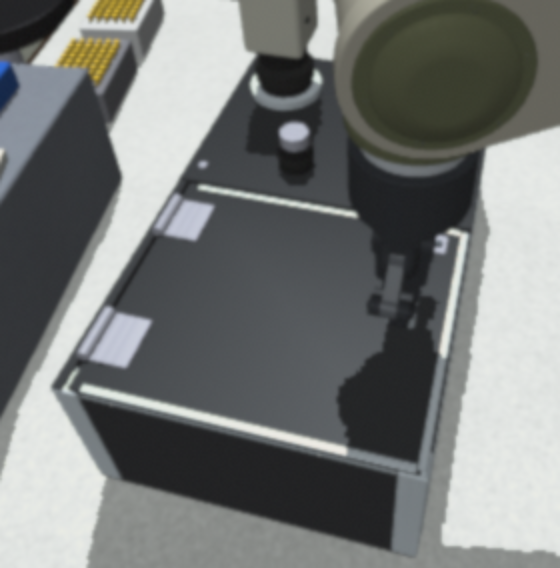

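The lid is almost level with the box rim (corner at (420,468)). I press on until the stop answers.

step_arm(
  increments=[
    {"x":0,"y":0,"z":0.2,"wx":0,"wy":0,"wz":0,"gripper":0},
    {"x":0,"y":0,"z":0.1,"wx":0,"wy":0,"wz":0,"gripper":0},
    {"x":0,"y":0,"z":0,"wx":0,"wy":0,"wz":0,"gripper":0},
  ],
)

```text
time_s: 4.2
position: [0.5361, 0.2231, 0.3232]
tool_rot: [[-0.129, -0.992, 0.004], [-0.992, 0.129, 0.0], [-0.001, -0.004, -1.0]]
ft_force: [-8.3, -3.2, 24.6]
grip_width: -0.0
```

```bash
python3 -c "
from h import *
where()"
```

```text
t 4.2 tip box mm [-89.6 103.6 149.8] F box [-7.8 -4.2 24.6] grip -0.0
tool axes in box
 [[ 0.001 -1.     0.004]
 [-1.    -0.001  0.001]
 [-0.001 -0.004 -1.   ]]
```

The stop is reached: 25 N with the tip at 149.8 mm. I lift off and go behind the knob.

step_arm(
  increments=[
    {"x":0,"y":0,"z":-2,"wx":0,"wy":0,"wz":0,"gripper":0},
    {"x":0,"y":0,"z":-4,"wx":0,"wy":0,"wz":0,"gripper":0},
    {"x":0,"y":0,"z":-4,"wx":0,"wy":0,"wz":0,"gripper":0},
    {"x":3.5,"y":-0.1,"z":0,"wx":0,"wy":0,"wz":0,"gripper":0},
    {"x":3.5,"y":-0.1,"z":0,"wx":0,"wy":0,"wz":0,"gripper":0},
    {"x":3.5,"y":-0.1,"z":0,"wx":0,"wy":0,"wz":0,"gripper":0},
    {"x":3.5,"y":-0.1,"z":0,"wx":0,"wy":0,"wz":0,"gripper":0},
    {"x":3.5,"y":-0.1,"z":0,"wx":0,"wy":0,"wz":0,"gripper":0},
    {"x":3.5,"y":0,"z":0,"wx":0,"wy":0,"wz":0,"gripper":0},
    {"x":0,"y":0,"z":0,"wx":0,"wy":0,"wz":0,"gripper":0},
    {"x":0,"y":0,"z":0,"wx":0,"wy":0,"wz":0,"gripper":0},
  ],
)

```text
time_s: 5.3
position: [0.5143, 0.0137, 0.4197]
tool_rot: [[-0.13, -0.991, 0.0], [-0.991, 0.13, 0.0], [-0.0, -0.0, -1.0]]
ft_force: [-1.0, 0.9, 0.2]
grip_width: -0.0001
```

```bash
python3 -c "
from h import *
env=where(); p=np.load('p.npy')
i=env.get_image('wrist'); cv2.imwrite('pics/w4.png',i['color'])
print(proj(i,box(p,[[-.085,-.072+p[3],.216],[-.085,-.072+p[3],.185],[-.085,-.086,.179],[-.085,.014,.178],lid(0,.239,.003)])).round(0).tolist())"
```

```text
t 5.3 tip box mm [ -84.6 -106.9  246.3] F box [-1.1  0.8  0.2] grip -0.0001
tool axes in box
 [[-0. -1.  0.]
 [-1.  0.  0.]
 [-0. -0. -1.]]
[[191.0, 225.0], [200.0, 206.0], [227.0, 203.0], [79.0, 203.0], [119.0, 234.0]]
```

View pics/w4.png

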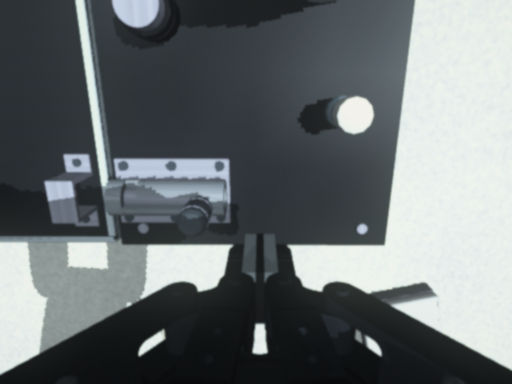

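The knob's top is at (191,220), 5 px from the prediction and about 2 mm off, which is fine. The lid is flush and the keeper is at (65,195). I descend behind the knob and push.

step_arm(
  increments=[
    {"x":0,"y":0,"z":3,"wx":0,"wy":0,"wz":0,"gripper":0},
    {"x":0,"y":0,"z":2.6,"wx":0,"wy":0,"wz":0,"gripper":0},
    {"x":0,"y":0,"z":0,"wx":0,"wy":0,"wz":0,"gripper":0},
    {"x":-1,"y":0,"z":0,"wx":0,"wy":0,"wz":0,"gripper":0},
    {"x":-1,"y":0,"z":0,"wx":0,"wy":0,"wz":0,"gripper":0},
    {"x":-0.5,"y":0,"z":0,"wx":0,"wy":0,"wz":0,"gripper":0},
    {"x":0,"y":0,"z":0,"wx":0,"wy":0,"wz":0,"gripper":0},
  ],
)

```text
time_s: 6.05
position: [0.5177, 0.0399, 0.3647]
tool_rot: [[-0.128, -0.992, 0.002], [-0.992, 0.128, 0.0], [-0.0, -0.002, -1.0]]
ft_force: [0.5, -0.3, 1.1]
grip_width: 0.0001
```

```bash
python3 -c "
from h import *
where()"
```

```text
t 6.05 tip box mm [-84.3 -80.5 191.3] F box [ 0.5 -0.3  1.1] grip 0.0001
tool axes in box
 [[ 0.003 -1.     0.002]
 [-1.    -0.003  0.   ]
 [-0.    -0.002 -1.   ]]
```

step_arm(
  increments=[
    {"x":-0.6,"y":0,"z":0,"wx":0,"wy":0,"wz":0,"gripper":0},
    {"x":-0.6,"y":0,"z":0,"wx":0,"wy":0,"wz":0,"gripper":0},
    {"x":-0.6,"y":0,"z":0,"wx":0,"wy":0,"wz":0,"gripper":0},
    {"x":-0.6,"y":0,"z":0,"wx":0,"wy":0,"wz":0,"gripper":0},
    {"x":-0.6,"y":0,"z":0,"wx":0,"wy":0,"wz":0,"gripper":0},
  ],
)

```text
time_s: 6.55
position: [0.5216, 0.0692, 0.3638]
tool_rot: [[-0.129, -0.992, 0.0], [-0.992, 0.129, -0.0], [0.0, -0.0, -1.0]]
ft_force: [0.5, -4.0, 2.2]
grip_width: -0.0002
```

```bash
python3 -c "
from h import *
env=where()
i=env.get_image('wrist'); cv2.imwrite('pics/w5.png',i['color'])"
```

```text
t 6.55 tip box mm [-84.6 -51.1 190.4] F box [ 1.  -3.9  2.2] grip -0.0002
tool axes in box
 [[ 0.001 -1.     0.   ]
 [-1.    -0.001 -0.   ]
 [ 0.    -0.    -1.   ]]
```

View pics/w5.png

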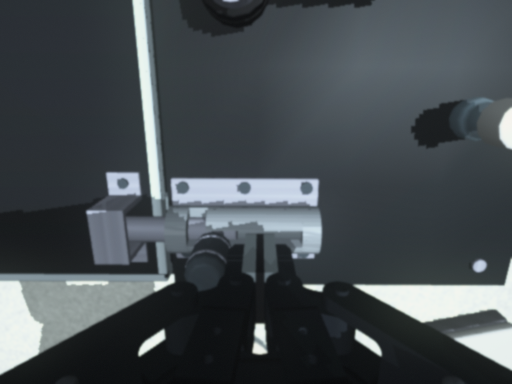

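The bolt has entered the keeper: the rod is visible at (145,228), and the knob at (207,262) is in contact with the fingers at 4 N. I push on to the stop.

step_arm(
  increments=[
    {"x":-0.3,"y":0,"z":0,"wx":0,"wy":0,"wz":0,"gripper":0},
    {"x":-0.3,"y":0,"z":0,"wx":0,"wy":0,"wz":0,"gripper":0},
    {"x":-0.2,"y":0,"z":0,"wx":0,"wy":0,"wz":0,"gripper":0},
    {"x":0,"y":0,"z":0,"wx":0,"wy":0,"wz":0,"gripper":0},
  ],
)

```text
time_s: 7.0
position: [0.5225, 0.0769, 0.3636]
tool_rot: [[-0.129, -0.992, -0.0], [-0.992, 0.129, 0.0], [-0.0, 0.0, -1.0]]
ft_force: [0.5, -2.2, 2.2]
grip_width: -0.0
```

```bash
python3 -c "
from h import *
where()"
```

```text
t 7.0 tip box mm [-84.8 -43.2 190.2] F box [ 0.8 -2.1  2.2] grip -0.0
tool axes in box
 [[ 0.001 -1.    -0.   ]
 [-1.    -0.001  0.   ]
 [-0.     0.    -1.   ]]
```

step_arm(
  increments=[
    {"x":-0.2,"y":0,"z":0,"wx":0,"wy":0,"wz":0,"gripper":0},
    {"x":-0.2,"y":0,"z":0,"wx":0,"wy":0,"wz":0,"gripper":0},
    {"x":-0.1,"y":0,"z":0,"wx":0,"wy":0,"wz":0,"gripper":0},
    {"x":0,"y":0,"z":0,"wx":0,"wy":0,"wz":0,"gripper":0},
  ],
)

```text
time_s: 7.4
position: [0.5231, 0.0806, 0.3637]
tool_rot: [[-0.129, -0.992, -0.001], [-0.992, 0.129, -0.004], [0.004, 0.001, -1.0]]
ft_force: [-1.9, -13.6, 2.8]
grip_width: -0.0002
```

```bash
python3 -c "
from h import *
where()"
```

```text
t 7.4 tip box mm [-84.7 -40.3 190.3] F box [ -0.1 -13.8   2.8] grip -0.0002
tool axes in box
 [[ 0.001 -1.    -0.001]
 [-1.    -0.001 -0.004]
 [ 0.004  0.001 -1.   ]]
```

step_arm(
  increments=[
    {"x":-0.1,"y":0,"z":0,"wx":0,"wy":0,"wz":0,"gripper":0},
    {"x":0,"y":0,"z":0,"wx":0,"wy":0,"wz":0,"gripper":0},
  ],
)

```text
time_s: 7.6
position: [0.5232, 0.0811, 0.3637]
tool_rot: [[-0.13, -0.992, -0.001], [-0.992, 0.13, -0.005], [0.005, 0.001, -1.0]]
ft_force: [-2.9, -17.3, 4.3]
grip_width: -0.0
```

```bash
python3 -c "
from h import *
where()"
```

```text
t 7.6 tip box mm [-84.7 -40.  190.3] F box [ -0.6 -17.6   4.3] grip -0.0
tool axes in box
 [[ 0.    -1.    -0.001]
 [-1.    -0.    -0.005]
 [ 0.005  0.001 -1.   ]]
```

The bolt is at its end stop with 17 N. I back off and come round to the robot's side of the knob.

step_arm(
  increments=[
    {"x":1.5,"y":0,"z":0,"wx":0,"wy":0,"wz":0,"gripper":0},
    {"x":1.5,"y":0,"z":0,"wx":0,"wy":0,"wz":0,"gripper":0},
    {"x":0,"y":1.6,"z":-0.7,"wx":0,"wy":0,"wz":0,"gripper":0},
    {"x":0,"y":1.7,"z":-0.7,"wx":0,"wy":0,"wz":0,"gripper":0},
    {"x":0,"y":0,"z":0,"wx":0,"wy":0,"wz":0,"gripper":0},
    {"x":-2.2,"y":0,"z":0,"wx":0,"wy":0,"wz":0,"gripper":0},
    {"x":-2.2,"y":0,"z":0,"wx":0,"wy":0,"wz":0,"gripper":0},
    {"x":0,"y":0,"z":0,"wx":0,"wy":0,"wz":0,"gripper":0},
    {"x":0,"y":0,"z":0,"wx":0,"wy":0,"wz":0,"gripper":0},
  ],
)

```text
time_s: 8.5
position: [0.4926, 0.1006, 0.3773]
tool_rot: [[-0.128, -0.992, -0.001], [-0.992, 0.128, 0.0], [-0.0, 0.001, -1.0]]
ft_force: [-0.1, -0.2, -1.2]
grip_width: 0.0001
```

```bash
python3 -c "
from h import *
env=where()
i=env.get_image('wrist'); cv2.imwrite('pics/w6.png',i['color'])"
```

```text
t 8.5 tip box mm [-117.5  -23.7  203.9] F box [-0.1 -0.2 -1.2] grip 0.0001
tool axes in box
 [[ 0.002 -1.    -0.001]
 [-1.    -0.002  0.   ]
 [-0.     0.001 -1.   ]]
```

View pics/w6.png

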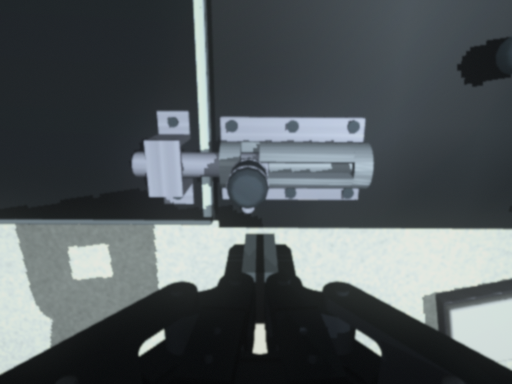

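The bolt is through the keeper and the knob is at (247,185), at the slot's corner. The fingers are about 5 mm off to its side, so I centre them and then push over along the arc.

step_arm(
  increments=[
    {"x":-0.4,"y":-0.6,"z":0,"wx":0,"wy":0,"wz":0,"gripper":0},
    {"x":0,"y":-0.6,"z":0,"wx":0,"wy":0,"wz":0,"gripper":0},
    {"x":0,"y":-0.6,"z":0,"wx":0,"wy":0,"wz":0,"gripper":0},
    {"x":0,"y":-0.6,"z":0,"wx":0,"wy":0,"wz":0,"gripper":0},
    {"x":0,"y":-0.6,"z":0.1,"wx":0,"wy":0,"wz":0,"gripper":0},
    {"x":0,"y":-0.5,"z":0.2,"wx":0,"wy":0,"wz":0,"gripper":0},
    {"x":0,"y":0,"z":0,"wx":0,"wy":0,"wz":0,"gripper":0},
  ],
)

```text
time_s: 9.25
position: [0.5281, 0.1, 0.3742]
tool_rot: [[-0.129, -0.992, -0.0], [-0.992, 0.129, 0.0], [0.0, 0.0, -1.0]]
ft_force: [-0.7, -0.5, -0.5]
grip_width: 0.0001
```

```bash
python3 -c "
from h import *
where()"
```

```text
t 9.25 tip box mm [-82.2 -19.7 200.8] F box [-0.6 -0.6 -0.5] grip 0.0001
tool axes in box
 [[ 0.001 -1.    -0.   ]
 [-1.    -0.001 -0.   ]
 [ 0.     0.    -1.   ]]
```

step_arm(
  increments=[
    {"x":0,"y":-0.5,"z":0.2,"wx":0,"wy":0,"wz":0,"gripper":0},
    {"x":0,"y":-0.5,"z":0.2,"wx":0,"wy":0,"wz":0,"gripper":0},
    {"x":0,"y":-0.35,"z":0.3,"wx":0,"wy":0,"wz":0,"gripper":0},
    {"x":0,"y":-0.3,"z":0.3,"wx":0,"wy":0,"wz":0,"gripper":0},
    {"x":0,"y":0,"z":0,"wx":0,"wy":0,"wz":0,"gripper":0},
  ],
)

```text
time_s: 9.75
position: [0.5442, 0.098, 0.3641]
tool_rot: [[-0.129, -0.992, -0.001], [-0.992, 0.129, 0.0], [0.0, 0.001, -1.0]]
ft_force: [-0.1, -0.3, -0.1]
grip_width: 0.0001
```

```bash
python3 -c "
from h import *
env=where()
i=env.get_image('wrist'); cv2.imwrite('pics/w7.png',i['color'])"
```

```text
t 9.75 tip box mm [-66.  -19.6 190.7] F box [-0.1 -0.3 -0.1] grip 0.0001
tool axes in box
 [[ 0.001 -1.    -0.001]
 [-1.    -0.001 -0.   ]
 [ 0.     0.001 -1.   ]]
```

View pics/w7.png

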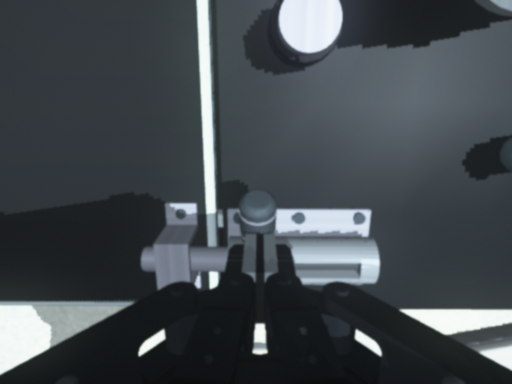

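The knob has leaned over to (258,210) with the bolt still in the keeper, and there is no end-stop force yet. I press on.

step_arm(
  increments=[
    {"x":0,"y":-0.2,"z":0.1,"wx":0,"wy":0,"wz":0,"gripper":0},
    {"x":0,"y":-0.1,"z":0.2,"wx":0,"wy":0,"wz":0,"gripper":0},
    {"x":0,"y":0,"z":0,"wx":0,"wy":0,"wz":0,"gripper":0},
  ],
)

```text
time_s: 10.1
position: [0.5469, 0.0977, 0.3622]
tool_rot: [[-0.129, -0.992, 0.001], [-0.992, 0.129, 0.0], [-0.0, -0.001, -1.0]]
ft_force: [-1.9, 0.4, 4.2]
grip_width: -0.0002
```

```bash
python3 -c "
from h import *
where()"
```

```text
t 10.1 tip box mm [-63.1 -19.5 188.8] F box [-1.9  0.1  4.2] grip -0.0002
tool axes in box
 [[ 0.001 -1.     0.001]
 [-1.    -0.001  0.   ]
 [-0.    -0.001 -1.   ]]
```

step_arm(
  increments=[
    {"x":0,"y":-0.1,"z":0.2,"wx":0,"wy":0,"wz":0,"gripper":0},
    {"x":0,"y":-0.1,"z":0.1,"wx":0,"wy":0,"wz":0,"gripper":0},
    {"x":0,"y":0,"z":0,"wx":0,"wy":0,"wz":0,"gripper":0},
  ],
)

```text
time_s: 10.4
position: [0.5478, 0.0977, 0.3612]
tool_rot: [[-0.128, -0.992, -0.0], [-0.992, 0.128, -0.0], [0.0, 0.0, -1.0]]
ft_force: [-12.2, 0.5, 20.5]
grip_width: 0.0001
```

```bash
python3 -c "
from h import *
where()"
```

```text
t 10.4 tip box mm [-62.3 -19.4 187.8] F box [-12.2  -1.1  20.5] grip 0.0001
tool axes in box
 [[ 0.002 -1.    -0.   ]
 [-1.    -0.002 -0.   ]
 [ 0.     0.    -1.   ]]
```

The end stop answers at 24 N with a lean of about 1.13 rad or more. I withdraw backwards and up, clear of everything, and check.

step_arm(
  increments=[
    {"x":0,"y":0.5,"z":-1,"wx":0,"wy":0,"wz":0,"gripper":0},
    {"x":0,"y":0.5,"z":-3,"wx":0,"wy":0,"wz":0,"gripper":0},
    {"x":0,"y":2,"z":-4,"wx":0,"wy":0,"wz":0,"gripper":0},
    {"x":0,"y":4,"z":-2,"wx":0,"wy":0,"wz":0,"gripper":0},
    {"x":0,"y":4,"z":0,"wx":0,"wy":0,"wz":0,"gripper":0},
    {"x":3,"y":3,"z":0,"wx":0,"wy":0,"wz":0,"gripper":0},
    {"x":4,"y":2,"z":0,"wx":0,"wy":0,"wz":0,"gripper":0},
    {"x":4,"y":0,"z":0,"wx":0,"wy":0,"wz":0,"gripper":0},
    {"x":4,"y":0,"z":0,"wx":0,"wy":0,"wz":0,"gripper":0},
    {"x":4,"y":0,"z":0,"wx":0,"wy":0,"wz":0,"gripper":0},
    {"x":0,"y":0,"z":0,"wx":0,"wy":0,"wz":0,"gripper":0},
    {"x":0,"y":0,"z":0,"wx":0,"wy":0,"wz":0,"gripper":0},
  ],
)

```text
time_s: 11.6
position: [0.3656, -0.0708, 0.4587]
tool_rot: [[-0.131, -0.991, 0.0], [-0.991, 0.131, 0.0], [-0.0, -0.0, -1.0]]
ft_force: [-0.4, 0.6, 0.2]
grip_width: -0.0005
```

```bash
python3 -c "
from h import *
env=where(); p=np.load('p.npy')
t=env.get_image('top'); s=env.get_image('scene')
th=1.13; k=box(p,[[-.085+.05*np.sin(th),-.022,.166+.05*np.cos(th)],lid(0,.239,.003),lid(0,.239,.209)])
a=cv2.resize(t['color'][80:280,60:360],None,fx=2.6,fy=2.6,interpolation=2)
b=cv2.resize(s['color'][100:384,80:360],None,fx=.0+1.0,fy=1.0)
print('top',((proj(t,k)-[60,80])*2.6).round(),'scene',(proj(s,k)-[80,100]).round())
cv2.imwrite('pics/t8.png',a); cv2.imwrite('pics/s8.png',cv2.resize(b,None,fx=2,fy=2))"
```

```text
t 11.6 tip box mm [-221.1 -210.1  285.3] F box [-0.4  0.5  0.2] grip -0.0005
tool axes in box
 [[-0.001 -1.     0.   ]
 [-1.     0.001  0.   ]
 [-0.    -0.    -1.   ]]
top [[462. 328.]
 [408. 457.]
 [ 79. 416.]] scene [[186.  80.]
 [230. 114.]
 [208. 234.]]
```

View pics/t8.png

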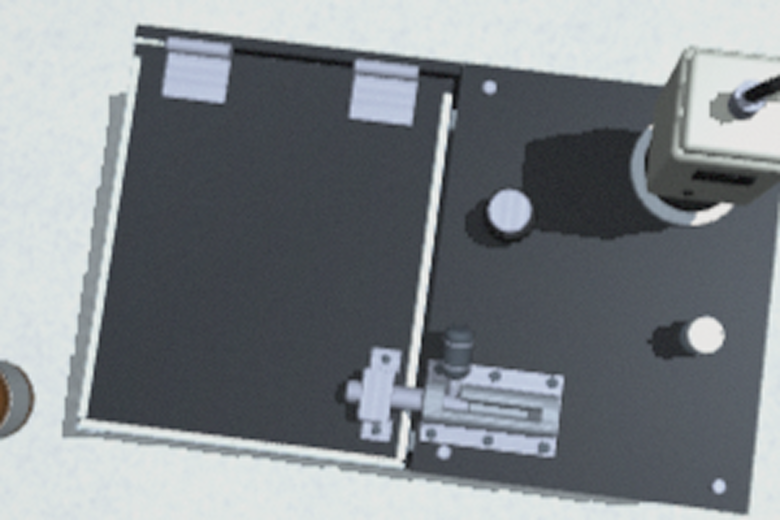

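View pics/s8.png

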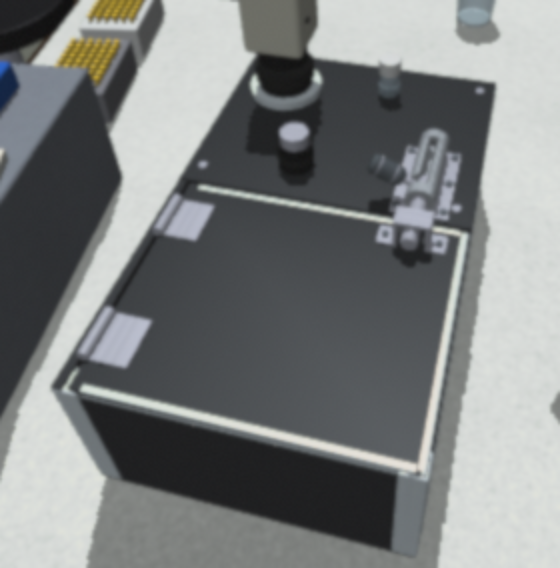

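In the top crop the knob's end is at (459,333), against (462,328) predicted for a full turn. The bolt is through the keeper, the lid lies level, and the deck things stand where they were. I hand the job in.

```bash
python3 -c "
from rig import env
env.close_job()"
```

```text
the job is handed in; nothing more can be done
```

The camera box is shut and bolted, and the job is handed in. It took about 12 s on the robot's clock, against the 48 s limit.

- **Lid:** I pushed it down near the free edge to its stop. The tip stood at 149.8 mm (deck height 150 mm) with 25 N, and the lid lies level in both final pictures.
- **Bolt travel:** I pushed the knob from behind with closed fingers to the end stop, at about 17 N. The last pictures show the bolt through the keeper.
- **Knob turn:** I pushed it over into the cross slot to its stop, at about 24 N. In the final top view the knob's end is within about 2 px of where a full 1.13 rad turn would put it.
- **Surroundings:** The deck's loose things and the tower stand where they were. The arm was clear of everything, with wrist force near zero.

Two readings did not quite agree:
- The knob sat about 2–5 mm from the position I had estimated, so I re-centred the fingers from a close picture before turning it.
- The lean worked out from the fingertip position was 1.22 rad rather than 1.13. I took this as measurement error.

My first move call was refused because keys were missing from its rows; nothing moved.

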